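Bolt the parchment case shut

ROBOT

A 7-joint arm with a two-finger parallel gripper is mounted at the origin on the work surface. World frame = base frame: x ahead of the robot, y to its left, z up, the work surface at z = 0. Lengths are in m, angles in rad, forces in N, time in s.
With the tool pointing down it reaches from about 0.35 to 0.9 m from the base axis. Payload 8.1 kg.
Tool frame: the origin (TCP) lies midway between the tips of the shut fingers; the grasp point (between the pads) lies 19 mm behind it; z points along the fingers, y is the line along which they close (so a half turn about z gives the same grasp; the last joint's range is limited). The gripper opens to 92 mm and grips with 3 to 60 N. Pads are 19 mm wide; open, the fingers measure 130 mm over their backs; the gripper's body (75 mm by 190 mm) begins 47 mm behind the grasp point.
Start: joints at [1.227, 0.434, 0.025, 1.573, -0.012, 1.134, -0.075], TCP at [0.149, -0.607, 0.227] pointing down, gripper open.
Joint ranges: [-2.62, 2.62], [-0.44, 2.09], [-1.27, 1.32], [0.08, 2.57], [-1.32, 4.46], [0.12, 2], [-2.74, 2.74]. Speed limits (rad/s): [2.22, 2.22, 3.01, 3.01, 3.14, 3.14, 3.14].

INTERFACE

Orientations are given as a rotation vector (axis times angle).
In Python, from cell import arm gives the robot as it stands.
- The arm moves only by the tool carry_out, never from a script. Its arguments are lists of equal length, an entry for each row: "claw": the finger opening in cm, from 0 to 9.18; "delta_pos": the shift along the tool's x, y, z in cm, a list of three; "angular": the turn, a rotation vector about the tool's x, y, z in rad, a list of three. In form: {"claw": [claw, ...], "delta_pos": [[dx, dy, dz], ...], "angular": [[ax, ay, az], ...]}. A call has 1 to 20 rows; each row shifts and turns the commanded pose from where the row before left it, along the tool's axes as they then stand; what a row does not reach is not made up. A row lasts 1/10 s, in which the tool goes at most 50 mm and 8.59 degrees, less where a joint would pass 70% of its speed; a pose out of reach is approached as far as the arm can. A call with a gripper value outside its range is refused whole. The fingers move at their own pace and stop on an object; "force" is the grip in N (left out, the last holds). Time passes only in rows, so rows that do not move let the fingers close. It gives the time, the measured TCP pose, the force, the opening and the grip force at its end, in the units of the state.
- arm.observe(): the state, without advancing time (a new reading comes with each control period).
- arm.get_image(name): name is "scene" or "top"; returns a dict with "frame" (420x560x3 uint8, red, green, blue), "mtx" (3x3 intrinsics, pixels), "dist" ([k1, k2, p1, p2, k3] as OpenCV has them; the pictures are not rectified), "T" (4x4, takes a point from camera to world coordinates). Camera axes: x right, y down, z forward; pixel columns grow to the right and rows downward; lengths in m; the calibration is good to about 2 mm. A picture is of the moment at which its call begins. There is no depth.
- arm.sign_off(): hands the job in; it is judged then, once.
Trained networks look in a picture, given as the dict that the camera call returned (one of the last four; its "shot" number tells which), for a name from the list of things; names that differ only in an ending like _2 or _b are one class to them, and where a whole thing is asked for, a point or a joint stands for the part that bears it (a point fixed in the world has none). Each returns a list of dicts, best first, with "conf" (0 to 1); they miss things now and then, are a little off and sometimes report something else, mostly with a low value. They report only what shows in the picture. A call takes as long as a camera call. They do not tell look-alikes from the thing itself.
- arm.look_for(label, picture): "centre" ([column, row] as shares, 0 to 1, of the picture: columns of its width, rows of its height, amid what is visible of it).
- arm.trace(label, picture): "region" (420x560 bool, what is visible of it) and "centre" ([column, row] as shares, 0 to 1, of the picture: columns of its width, rows of its height, amid what is visible of it).
- arm.place_of(label, picture): "centre" ([column, row] as shares, 0 to 1, of the picture: columns of its width, rows of its height: a listed point, or the origin of a listed thing).
The state is a dict: "clock": time; "joints": joint angles; "dq": joint speeds; "joint_efforts": joint torques, N m; "position": TCP position; "ee_rot": TCP orientation; "force": force on the tool from outside, world axes, zero at the start; "ft_torque": the same for the moment, N m; "width": opening from 0.0 (shut) to 1.0 (fully open); "gripper_force": force on a finger pad.
Only numpy, scipy, OpenCV 4.12 (cv2) and the standard library are available. Lean on these libraries where they do the work, as an engineer would, in place of code of your own. Each camera call takes 0.05 s, during which the arm holds its last target. There are 200 camera calls.

TASK

Bolt the parchment case shut for transport: with a fingertip, push the post of the slotted disc round until the slot lines up with the flat bolt, then push the bolt by its upright tab through the slot and fully home in the keeper. Only push, without forcing anything: do not pick up or lift the bolt, and leave the brush, weight, beaker and jar where they are.

Things in the scene. Friction and masses are not known exactly. Their poses are not given: they have to be found in the camera images.
- case: Flat grey document case fixed to the table, 240 mm (its x) by 400 mm (its y), lid top 50 mm above the table. Origin: centre of its underside; z up; y to the robot's left, turned up to 20 degrees. The hardware lies on its line x = 0 and works along +y: guide channel (y -195 to -2 mm), disc (centre y 50 mm), keeper (y 105 to 148 mm).
- guide (a point): Centre of the guide's top, at y = -90 mm in the case's frame, 69.5 mm above the table. Fixed steel channel, 39 mm wide, y -185 to -2 mm, its inward lips leaving a 17 mm gap for the bolt's tab; a low stop (62 mm above the table) stands behind it at y -195 to -189 mm.
- keeper (a point): Centre of the keeper's mouth, y = 105 mm in the case's frame, 59 mm above the table. The keeper is a fixed steel box open towards the disc: mouth 31 mm wide, 15 mm high, 33 mm deep to its closed end; outside 47 mm wide, top 72.5 mm above the table.
- disc (a joint): Disc angle, rad, anticlockwise from above, range -0.35 to 3.49. Slot in line with the bolt at 0 (post on the case's +x side) and at pi (post on its -x side); at pi/2 the slot lies across and the post is on the keeper's side. Starts between 0.6 and 2.54. Drag of 0.07 N m (about 2 N at the post) holds it where it is left; no spring, no detent.
- disc_centre (a point): On the disc's axis at its top face, 66.5 mm above the table, y = 50 mm in the case's frame; turns with the disc: slot along its y axis, post on its +x side. Aluminium disc 90 mm across, 16.5 mm thick, with a straight slot 30 mm wide and 13 mm deep right across its middle, open above and at both ends.
- disc_post (a point): Centre of the top of the disc's upright steel post: a round post 12 mm in diameter, 33 mm from the disc's axis, standing 35 mm above the disc's face (top 101.5 mm above the table).
- bolt: Loose flat steel bolt in the guide, 160 mm long (its y), 24 wide, 10 thick, 0.32 kg, round nose (radius 12 mm) at +y. Origin: centre of its underside, 54 mm above the table. Slides along the case's +y with about 2 N; origin starts at case y -105 to -85 mm (nose 10 to 30 mm short of the disc's rim), home against the keeper's end at y 58 mm. It has 3 mm play each side in the slot.
- bolt_tab (a point): Centre of the top of the bolt's upright tab: 13 mm wide, 10 mm thick along the bolt, standing 40 mm above the bolt (top 104 mm above the table); it lies 70 mm behind the bolt's origin, so when the bolt is home the tab is at y = -12 mm in the case's frame.
- brush: Bystander: a loose paste brush 170 mm long lying on the lid, on the far (+x) side of the disc and guide. Origin under its middle.
- weight: Bystander: a loose brass paperweight, 40 mm across and 42 mm high, standing on the lid on the near (-x) side of the guide. Origin at the centre of its underside.
- beaker: Bystander: a loose glass beaker, 72 mm across and 90 mm high, standing on the table beyond the case's far side. Origin at the centre of its underside.
- jar: Bystander: a loose white plastic jar, 60 mm across and 70 mm high, standing on the table beyond the case's far side. Origin at the centre of its underside.
Not all that is in view belongs to the job. What is shaped like the bolt but purple or red is not meant.

How it is judged:
On the way, in this order (a step that is already met when the one before it is completed fails the run):
1. the slot is lined up with the bolt (angle between the y axis of disc_centre and the y axis of case, either way round below 0.15 rad), for 0.2 s.
2. the bolt is through the slot and home in the keeper (y of bolt in the frame of case above 0.048 m and angle between the y axis of disc_centre and the y axis of case, either way round below 0.15 rad), for 0.2 s.
At the end, for the whole second after the job is handed in: The bolt lies flat in its guide, through the disc's slot and home in the keeper (within 10 mm of the keeper's end), at rest, with the slot within 0.15 rad of the bolt's line; the brush, weight, beaker and jar are within 30 mm of where they stood (all of step 2 and z of bolt in the frame of case below 0.06 m and angle between bolt's own z axis and vertical below 0.1 rad and linear speed of bolt below 0.02 m/s and distance of each of brush, weight, beaker, jar from where it was at the start of the episode below 0.03 m); the robot touches nothing.
It fails at once if the bolt is lifted or tipped out of its guide (z of bolt in the frame of case above 0.066 m or angle between bolt's own z axis and vertical above 0.2 rad).
It fails at once if the bolt or the disc is forced (over 60 N) (contact force between any of the arm, the fingers and bolt above 60 N or contact force between any of the arm, the fingers and case above 60 N).
It fails at once if a bystander is pushed aside or picked up (moved over 30 mm) (distance of any of brush, weight, beaker, jar from where it was at the start of the episode above 0.03 m).
It also fails if it takes over 61 s, if anything falls off the work surface, if the arm or the gripper's body presses on something with over 40 N, if the wrist force passes 120 N, or if a joint passes its speed limit or range.

## Working session

There is one attempt and no reset: what is moved stays moved. The work goes in short steps, Python scripts to look and compute and a tool call to move; the robot and the scene stay as the last step left them, time stands still between calls to the robot, and variables do not carry over. Pictures are saved under pics/ and viewed, at most 10 in all, crops included, and the job is handed in when it is done.

Besides the shell and the picture viewer there is one more tool, called after "Call:" as a command line: name --argument value ..., lists and objects as JSON in quotes. carry_out: Moves the arm, as the interface text tells. Its arguments: {"type":"object","properties":{"claw":{"type":"array","items":{"type":"number"}},"delta_pos":{"type":"array","items":{"type":"array","items":{"type":"number"}}},"angular":{"type":"array","items":{"type":"array","items":{"type":"number"}}},"force":{"type":"number"}},"required":["claw","delta_pos","angular"]}

```bash
mkdir -p pics
cat > h.py <<'E'
import numpy as np, cv2
from cell import arm
def ray(p,c):
    h,w=p['frame'].shape[:2]
    uv=np.array([[[c[0]*w,c[1]*h]]],float)
    x,y=cv2.undistortPoints(uv,p['mtx'],np.array(p['dist']))[0,0]
    T=np.array(p['T']); return T[:3,3],T[:3,:3]@np.array([x,y,1.])
def atz(p,c,z):
    o,d=ray(p,c); return o+d*(z-o[2])/d[2]
def tri(rs):
    A=np.zeros((3,3));b=np.zeros(3)
    for o,d in rs:
        d=d/np.linalg.norm(d);M=np.eye(3)-np.outer(d,d);A+=M;b+=M@o
    return np.linalg.solve(A,b)
def save(p,n): cv2.imwrite(f'pics/{n}.png',p['frame'][:,:,::-1])
E
python3 - <<'E'
from h import *
np.set_printoptions(precision=4,suppress=True)
P={n:arm.get_image(n) for n in('scene','top')}
H=dict(guide=.0695,keeper=.059,disc_centre=.0665,disc_post=.1015,bolt=.054,bolt_tab=.104,case=0,brush=.05,weight=.05,beaker=0,jar=0)
for n,p in P.items():
    save(p,n+'0'); print(n,np.array(p['T'])[:3,3])
    for l,z in H.items():
        for r in arm.place_of(l,p)[:3]:
            print(n,l,round(r['conf'],2),np.array(r['centre'])*[560,420],atz(p,r['centre'],z))
for l in H:
    a=[arm.place_of(l,p) for p in P.values()]
    if all(a): print('tri',l,tri([ray(p,r[0]['centre']) for p,r in zip(P.values(),a)]))
s=arm.observe(); print(s)
E
```

```text
scene [ 1.1051 -0.1399  0.935 ]
scene guide 0.89 [272.72  224.112] [ 0.5538 -0.0465  0.0695]
scene keeper 0.94 [345.912 203.91 ] [0.5183 0.1408 0.059 ]
scene disc_centre 0.84 [324.52  206.304] [0.5218 0.0853 0.0665]
scene disc_post 0.8 [343.112 201.39 ] [0.5387 0.1225 0.1015]
scene bolt 0.93 [162.288 248.892] [ 0.5698 -0.3062  0.054 ]
scene bolt 0.6 [273.896 231.42 ] [ 0.5645 -0.0454  0.054 ]
scene bolt 0.55 [187.488 166.32 ] [ 0.3308 -0.2351  0.054 ]
scene bolt_tab 0.96 [244.328 229.488] [ 0.5795 -0.1147  0.104 ]
scene bolt_tab 0.92 [208.712 155.988] [ 0.3496 -0.1752  0.104 ]
scene bolt_tab 0.87 [170.016 267.498] [ 0.6482 -0.2818  0.104 ]
scene case 0.79 [305.928 229.782] [0.5396 0.0401 0.    ]
scene brush 0.96 [300.888 261.408] [0.6506 0.002  0.05  ]
scene weight 0.78 [268.128 201.012] [ 0.4725 -0.0445  0.05  ]
scene beaker 0.62 [381.304 272.58 ] [0.6863 0.1922 0.    ]
scene jar 0.57 [315.112 312.9  ] [0.7577 0.0157 0.    ]
scene jar 0.16 [301.896 258.72 ] [0.6182 0.0138 0.    ]
top [ 0.4129 -0.035   0.9533]
top guide 0.65 [281.288 197.988] [ 0.5618 -0.0482  0.0695]
top keeper 0.9 
[... 1066 characters left out ...]
0.1935]
tri case [ 0.5365  0.0406 -0.0051]
tri brush [0.6419 0.0032 0.0332]
tri weight [ 0.4681 -0.0414  0.0433]
tri beaker [ 0.6858  0.194  -0.0012]
tri jar [ 0.7445  0.0218 -0.0356]
{'clock': 2.3, 'joints': array([ 1.2274,  0.4345,  0.025 ,  1.5732, -0.0116,  1.134 , -0.0751]), 'dq': array([-0.0009, -0.0016,  0.0005,  0.0007,  0.0006, -0.0014, -0.0005]), 'joint_efforts': array([ -0.    , -66.7658,   0.9839, -31.4806,  -0.0606,   0.0328,
         0.    ]), 'position': array([ 0.149 , -0.607 ,  0.2268]), 'ee_rot': array([ 3.1188,  0.3772, -0.    ]), 'force': array([-1.2015,  0.3935,  0.5373]), 'ft_torque': array([-0.0209,  0.0287,  0.0003]), 'gripper_force': 0.0, 'width': 1.0007401145122747}
```

Run:
```python
import cv2,numpy as np
a=cv2.imread('pics/scene0.png')[130:330,130:420];b=cv2.imread('pics/top0.png')[110:360,130:430]
cv2.imwrite('pics/s_c.png',cv2.resize(a,None,fx=2.7,fy=2.7,interpolation=2));cv2.imwrite('pics/t_c.png',cv2.resize(b,None,fx=2.4,fy=2.4,interpolation=2))
```

```text
(no output)
```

View pics/s_c.png

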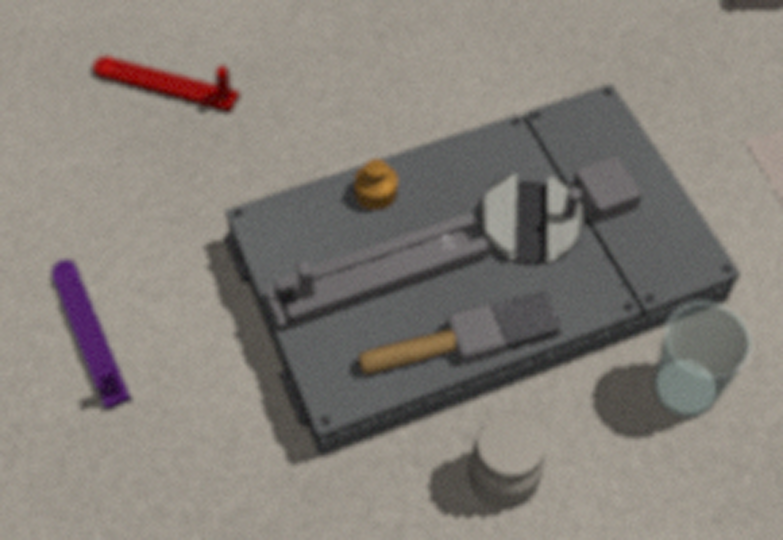

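View pics/t_c.png

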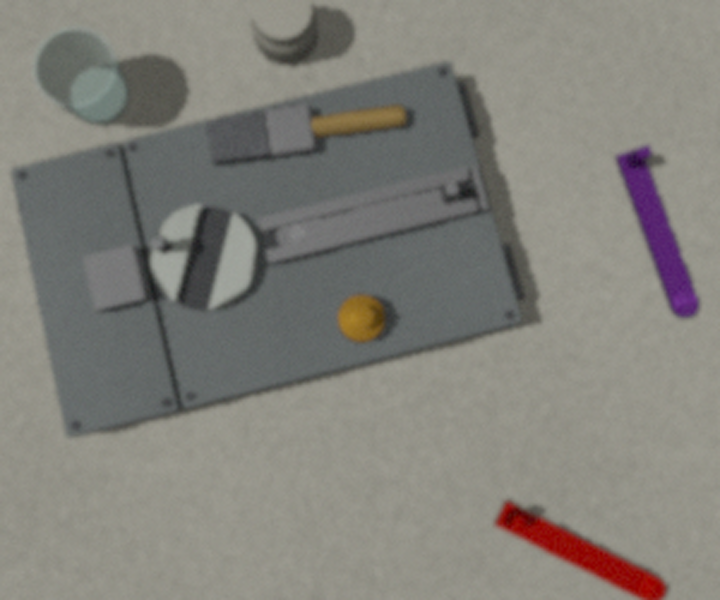

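The purple bar (top crop ≈650,230) and the red bar (≈580,550) lie loose on the table and are decoys. The real bolt is the grey one in the guide, with its tab at scene px (243,232) and top px (318,187). The slot lies nearly across, and the post is on the keeper's far side. Next I fit the case pose.

```bash
cat > fit.py <<'E'
from h import *
from scipy.optimize import least_squares
np.set_printoptions(precision=4,suppress=True)
def fit(obs):
    L=np.array([o[0] for o in obs]);W=np.array([o[1][:2] for o in obs])
    def f(p):
        c,s=np.cos(p[2]),np.sin(p[2]); return ((L@np.array([[c,s],[-s,c]])+p[:2]-W)*500).ravel()
    r=least_squares(f,[.54,.04,.23],loss='soft_l1'); return r.x,r.fun.reshape(-1,2)*2
E
python3 - <<'E'
from fit import *
P={n:arm.get_image(n) for n in('scene','top')}
ob=[];nm=[];pts={}
cr={'top':[(np.array(c)/2.4+[130,110]) for c in[(15,172),(448,67),(522,322),(70,435)]],'scene':[(np.array(c)/2.7+[130,130]) for c in[(737,272),(320,437),(228,212),(610,88)]]}
for n,p in P.items():
    for l,z,y in(('guide',.0695,-.09),('keeper',.059,.105),('disc_centre',.0665,.05)):
        r=arm.place_of(l,p)
        if r: ob.append(((0,y),atz(p,r[0]['centre'],z)));nm.append(n+l)
    for c,l in zip(cr[n],[(.12,.2),(.12,-.2),(-.12,-.2),(-.12,.2)]): ob.append((l,atz(p,c/[560,420],.05)));nm.append(n+str(l))
    for l,z in(('disc_post',.1015),('bolt_tab',.104),('bolt',.054)): pts[n,l]=[(round(r['conf'],2),atz(p,r['centre'],z)) for r in arm.place_of(l,p)]
x,res=fit(ob);print(x,np.degrees(x[2]))
for a,b in zip(nm,res):print(a,b)
c,s=np.cos(x[2]),np.sin(x[2]);R=np.array([[c,-s],[s,c]])
for k,v in pts.items():
    for q,w in v: print(k,q,R.T@(w[:2]-x[:2]))
print('start target (.025,.115):',R@[.025,.115]+x[:2], 'rot tool z by',x[2]-np.arctan2(-np.cos(.2414),np.sin(.2414)))
E
```

```text
[0.5399 0.0407 0.232 ] 13.294894846238607
sceneguide [ 0.842  -4.8013]
scenekeeper [ 0.4788 -3.9287]
scenedisc_centre [-2.6604  1.5238]
scene(0.12, 0.2) [-0.1168  3.6555]
scene(0.12, -0.2) [-2.4449 -1.6245]
scene(-0.12, -0.2) [-4.4483 -4.1248]
scene(-0.12, 0.2) [-8.8468  2.9163]
topguide [2.3917 0.8803]
topkeeper [ 2.4986 -3.3301]
topdisc_centre [-2.3534 -3.7196]
top(0.12, 0.2) [4.5698 7.6839]
top(0.12, -0.2) [9.6107 0.2491]
top(-0.12, -0.2) [2.9325 0.782 ]
top(-0.12, 0.2) [-1.5353  4.5732]
('scene', 'disc_post') 0.71 [0.0166 0.0812]
('scene', 'bolt_tab') 0.9 [-0.2432 -0.168 ]
('scene', 'bolt_tab') 0.87 [ 0.0016 -0.17  ]
('scene', 'bolt_tab') 0.87 [ 0.0307 -0.3375]
('scene', 'bolt') 0.75 [-0.2723 -0.2152]
('scene', 'bolt') 0.64 [-0.0427 -0.35  ]
('scene', 'bolt') 0.56 [ 0.0094 -0.0981]
('scene', 'bolt') 0.31 [-0.0314 -0.1548]
('scene', 'bolt') 0.25 [ 0.2175 -0.0851]
('top', 'disc_post') 0.69 [0.0147 0.0814]
('top', 'disc_post') 0.26 [ 0.0787 -0.0556]
('top', 'bolt_tab') 0.87 [-0.0153 -0.3216]
('top', 'bolt_tab') 0.85 [-0.2695 -0.1408]
('top', 'bolt_tab') 0.71 [ 0.0021 -0.1589]
('top', 'bolt') 0.81 [-0.3129 -0.192 ]
('top', 'bolt') 0.75 [-0.0123 -0.1   ]
('top', 'bolt') 0.6 [-0.0783 -0.3325]
start target (.025,.115): [0.5378 0.1584] rot tool z by 1.5614360155681857
```

Call:
carry_out --claw '[0,0,0,0,0,0,0,0,0,0,0,0]' --delta_pos '[[0,0,0],[0,0,0],[0,0,0],[0,0,0],[0,0,0],[0,0,0],[0,0,0],[0,0,0],[0,0,0],[0,0,0],[0,0,0],[0,0,0]]' --angular '[[0,0,-0.142],[0,0,-0.142],[0,0,-0.142],[0,0,-0.142],[0,0,-0.142],[0,0,-0.142],[0,0,-0.142],[0,0,-0.142],[0,0,-0.142],[0,0,-0.142],[0,0,-0.142],[0,0,0]]' --force 20

```text
clock: 4.2
position: [0.1488, -0.6071, 0.2267]
ee_rot: [1.947, 2.465, 0.0]
force: [0.2, 0.2, 0.4]
width: 0.018
gripper_force: 0.0
```

Call:
carry_out --claw '[0,0,0,0,0,0,0,0,0,0,0,0,0,0,0,0,0,0,0,0]' --delta_pos '[[3.4,2.9,0],[3.4,2.9,0],[3.4,2.9,0],[3.4,2.9,0],[3.4,2.9,0],[3.4,2.9,0],[3.4,2.9,0],[3.4,2.9,0],[3.4,2.9,0],[3.4,2.9,0],[3.4,2.9,0],[3.4,2.9,0],[3.4,2.9,0],[3.4,2.9,0],[3.4,2.9,0],[3.4,2.9,0],[3.4,2.9,0],[3.4,2.9,0],[3.4,2.9,0],[0,0,0]]' --angular '[[0,0,0],[0,0,0],[0,0,0],[0,0,0],[0,0,0],[0,0,0],[0,0,0],[0,0,0],[0,0,0],[0,0,0],[0,0,0],[0,0,0],[0,0,0],[0,0,0],[0,0,0],[0,0,0],[0,0,0],[0,0,0],[0,0,0],[0,0,0]]'

```text
clock: 6.2
position: [0.5377, 0.1553, 0.2269]
ee_rot: [-1.945, -2.464, -0.007]
force: [-0.6, 0.1, -0.5]
width: 0.004
gripper_force: 0.0
```

Call:
carry_out --claw '[0,0,0,0,0,0,0,0]' --delta_pos '[[0.1,0.2,2.5],[0,0,2.5],[0,0,2.5],[0,0,2.5],[0,0,2.3],[0,0,1.6],[0,0,0.8],[0,0,0]]' --angular '[[0,0,0],[0,0,0],[0,0,0],[0,0,0],[0,0,0],[0,0,0],[0,0,0],[0,0,0]]'

```text
clock: 7.0
position: [0.538, 0.1493, 0.0789]
ee_rot: [-1.952, -2.461, 0.002]
force: [-0.8, -0.3, 0.1]
width: 0.011
gripper_force: 0.0
```

Run:
```python
from h import *
A=[cv2.resize(p['frame'][150:290,a:a+140],None,fx=2.8,fy=4 and 2.8,interpolation=2) for p,a in((arm.get_image('scene'),260),(arm.get_image('top'),140))]
cv2.imwrite('pics/d1.png',np.hstack(A)[:,:,::-1]); print(arm.observe()['position'])
```

```text
[0.53886917 0.14994706 0.08036868]
```

View pics/d1.png

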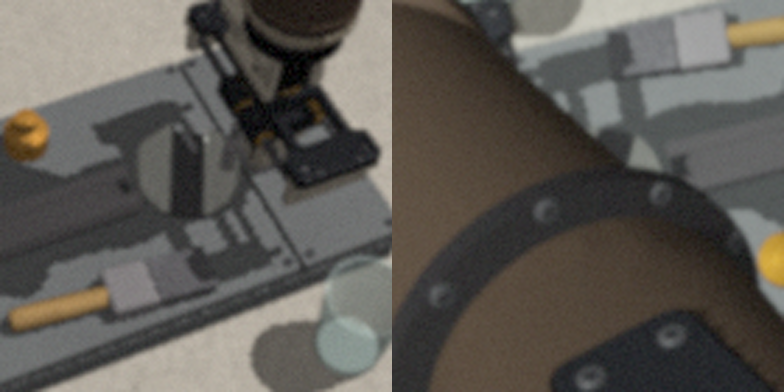

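The scene view shows the shut fingertips just on the keeper side of the post (crop ≈235,150), with the post and slot beside them. I'll now push straight towards -y of the case.

Call:
carry_out --claw '[0,0,0,0,0,0,0,0,0,0,0,0,0]' --delta_pos '[[-0.4,0,0],[-0.4,0,0],[-0.4,0,0],[-0.4,0,0],[-0.4,0,0],[-0.4,0,0],[-0.4,0,0],[-0.4,0,0],[-0.3,0,0],[-0.2,0,0],[-0.2,0,0],[0,0,0],[0,0,0]]' --angular '[[0,0,0],[0,0,0],[0,0,0],[0,0,0],[0,0,0],[0,0,0],[0,0,0],[0,0,0],[0,0,0],[0,0,0],[0,0,0],[0,0,0],[0,0,0]]'

```text
clock: 8.4
position: [0.5477, 0.1119, 0.08]
ee_rot: [1.95, 2.463, 0.001]
force: [1.0, 3.1, 1.6]
width: 0.004
gripper_force: 1.2
```

Run:
```python
from h import *
p=arm.get_image('scene');x0=np.array([.5399,.0407]);c,s=np.cos(.232),np.sin(.232);R=np.array([[c,-s],[s,c]])
cv2.imwrite('pics/d2.png',cv2.resize(p['frame'][150:290,240:440],None,fx=4,fy=4,interpolation=2)[:,:,::-1])
o=arm.observe();print(R.T@(o['position'][:2]-x0),o['position'],o['force'])
for l,z in(('disc_post',.1015),('disc_centre',.0665)):
    for r in arm.place_of(l,p): print(l,r['conf'],R.T@(atz(p,r['centre'],z)[:2]-x0))
```

```text
[0.02376208 0.0674855 ] [0.5475089  0.11184095 0.07990992] [1.48846105 2.89144472 0.95480268]
disc_post 0.8 [0.03333181 0.05098333]
disc_centre 0.85 [-0.0025804   0.05837372]
disc_centre 0.55 [ 0.09975391 -0.06305147]
```

View pics/d2.png

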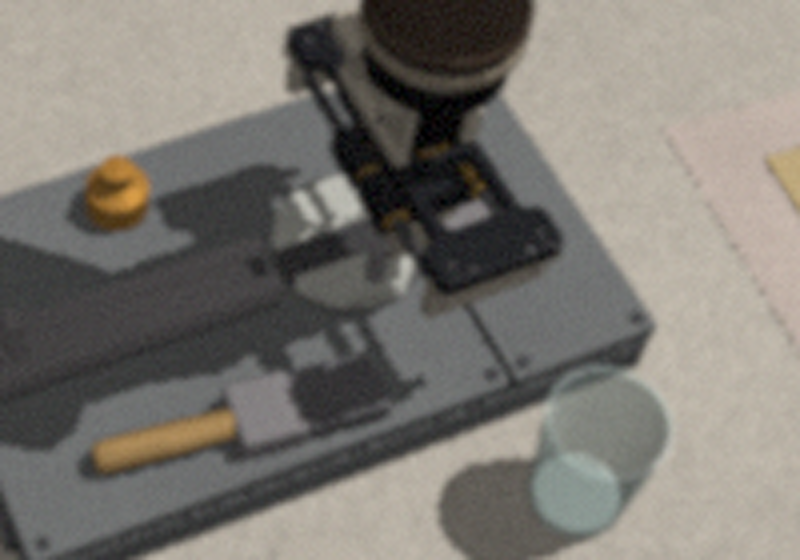

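Call:
carry_out --claw '[0,0,0,0,0,0,0,0,0,0,0,0,0,0,0,0,0,0,0]' --delta_pos '[[-0.1,0,0],[0,0,0],[0,0,0],[1.0,0,0],[2.0,0,0],[0,0,-3],[0,0,-4],[0,0,-4],[-3.5,-0.5,-1],[-3.5,-0.5,0],[-3.5,-0.5,0],[-3.5,-0.5,0],[-3.5,-0.3,0],[-3.5,0,0],[-3.5,0,0],[-3.5,0,0],[-2.0,0,0],[0,0,0],[0,0,0]]' --angular '[[0,0,0],[0,0,0],[0,0,0],[0,0,0],[0,0,0],[0,0,0],[0,0,0],[0,0,0],[0,0,0],[0,0,0],[0,0,0],[0,0,0],[0,0,0],[0,0,0],[0,0,0],[0,0,0],[0,0,0],[0,0,0],[0,0,0]]'

```text
clock: 10.45
position: [0.5868, -0.1567, 0.1992]
ee_rot: [-1.949, -2.462, 0.001]
force: [-0.2, 1.3, 0.1]
width: 0.004
gripper_force: 0.0
```

Run:
```python
from h import *
x0=np.array([.5399,.0407]);c,s=np.cos(.232),np.sin(.232);R=np.array([[c,-s],[s,c]])
o=arm.observe();print(R.T@(o['position'][:2]-x0),o['position'],o['force'])
# rectify disc plane z=.0665 into case frame, 3 px/mm... y -200..160 -> columns
out=[]
for n in('scene','top'):
    p=arm.get_image(n);T=np.array(p['T'])
    Y,X=np.meshgrid(np.arange(-.1,.16,.00065),np.arange(-.1,.1,.00065))
    W=np.stack([*(R@np.stack([X.ravel(),Y.ravel()])+x0[:,None]),np.full(X.size,.0665)],1)
    C=(W-T[:3,3])@T[:3,:3]
    uv=cv2.projectPoints(C,np.zeros(3),np.zeros(3),p['mtx'],np.array(p['dist']))[0].reshape(*X.shape,2).astype(np.float32)
    out.append(cv2.remap(p['frame'],uv[...,0],uv[...,1],cv2.INTER_CUBIC))
    for l,z in(('disc_post',.1015),('disc_centre',.0665),('bolt_tab',.104)):
        for r in arm.place_of(l,p)[:3]: print(n,l,round(r['conf'],2),R.T@(atz(p,r['centre'],z)[:2]-x0))
cv2.imwrite('pics/d3.png',np.hstack(out)[:,:,::-1])
```

```text
[ 0.00028111 -0.20293467] [ 0.58683321 -0.15673311  0.19922336] [-0.16590575  1.31054779  0.06746332]
scene disc_post 0.96 [0.03370064 0.04760017]
scene disc_centre 0.79 [-0.00769103  0.05125531]
scene disc_centre 0.72 [0.0080463  0.10010198]
scene bolt_tab 0.95 [-0.00252667 -0.16030368]
scene bolt_tab 0.95 [ 0.02509221 -0.33619802]
top disc_post 0.63 [0.03176435 0.04749118]
top disc_centre 0.82 [0.00363777 0.04900127]
top disc_centre 0.48 [0.00186824 0.10542127]
top bolt_tab 0.94 [ 0.00627776 -0.16226474]
top bolt_tab 0.69 [-0.27733319 -0.14061539]
```

View pics/d3.png

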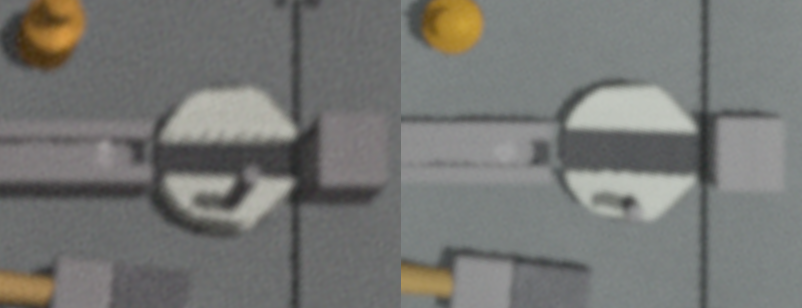

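Both rectified views show the slot in line with the guide and keeper (disc at ≈(225,157) and (630,152)), with the post on the +x side. I'll descend behind the tab and push.

Call:
carry_out --claw '[0,0,0,0,0,0,0,0,0,0,0,0,0,0,0,0,0,0,0,0]' --delta_pos '[[0,0,3],[0,0,3],[0,0,3],[0,0,2],[0,0,0.9],[0,0,0],[0.4,0,0],[0.4,0,0],[0.4,0,0],[0.4,0,0],[0.3,0,0],[0.3,0,0],[0.3,0,0],[0.3,0,0],[0.4,0,0],[0.4,0,0],[0.4,0,0],[0.4,0,0],[0,0,0],[0,0,0]]' --angular '[[0,0,0],[0,0,0],[0,0,0],[0,0,0],[0,0,0],[0,0,0],[0,0,0],[0,0,0],[0,0,0],[0,0,0],[0,0,0],[0,0,0],[0,0,0],[0,0,0],[0,0,0],[0,0,0],[0,0,0],[0,0,0],[0,0,0],[0,0,0]]'

```text
clock: 12.85
position: [0.577, -0.1136, 0.0806]
ee_rot: [-1.948, -2.464, -0.0]
force: [-0.1, -0.1, -0.1]
width: 0.01
gripper_force: 0.0
```

Run:
```python
from h import *
x0=np.array([.5399,.0407]);c,s=np.cos(.232),np.sin(.232);R=np.array([[c,-s],[s,c]])
o=arm.observe();print(R.T@(o['position'][:2]-x0),o['force'])
A=[]
for n,(a,b) in(('scene',(150,180)),('top',(120,220))):
    p=arm.get_image(n);A.append(cv2.resize(p['frame'][a:a+130,b:b+130],None,fx=3,fy=3,interpolation=2))
    for l,z in(('bolt_tab',.104),('bolt',.054)):
        for r in arm.place_of(l,p)[:3]: print(n,l,round(r['conf'],2),R.T@(atz(p,r['centre'],z)[:2]-x0))
cv2.imwrite('pics/d4.png',np.hstack(A)[:,:,::-1])
```

```text
[ 0.0006625  -0.15873872] [-0.09654712 -0.08779008 -0.14102953]
scene bolt_tab 0.79 [-0.2335152  -0.16678544]
scene bolt_tab 0.65 [ 0.02832365 -0.33463182]
scene bolt 0.93 [-0.27942625 -0.21359961]
scene bolt 0.8 [-0.0457822  -0.34156299]
scene bolt 0.75 [ 0.00376143 -0.06913493]
top bolt_tab 0.73 [ 0.00920809 -0.14342203]
top bolt_tab 0.56 [-0.27079893 -0.1399927 ]
top bolt 0.72 [-0.32023649 -0.19767273]
top bolt 0.58 [-0.0072119  -0.07276761]
```

View pics/d4.png

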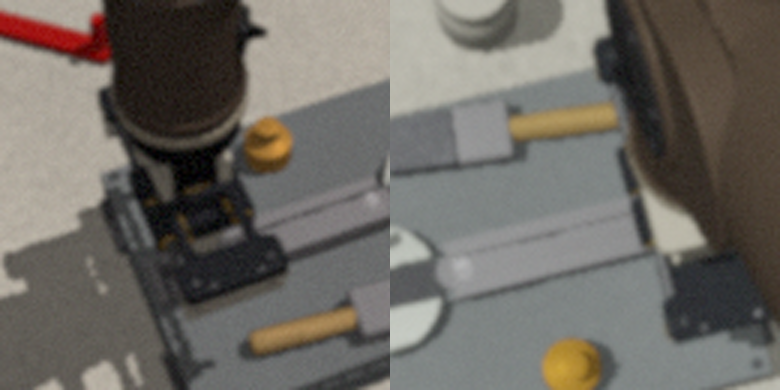

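The tab has moved with the finger to y ≈ -0.144 and the nose is at the disc's rim. I'll go into the slot gently and check the force.

Call:
carry_out --claw '[0,0,0,0,0,0,0,0]' --delta_pos '[[0.3,0,0],[0.3,0,0],[0.3,0,0],[0.3,0,0],[0.3,0,0],[0.3,0,0],[0.3,0,0],[0.3,0,0]]' --angular '[[0,0,0],[0,0,0],[0,0,0],[0,0,0],[0,0,0],[0,0,0],[0,0,0],[0,0,0]]'

```text
clock: 13.95
position: [0.5717, -0.0908, 0.0807]
ee_rot: [1.949, 2.464, -0.0]
force: [0.6, -1.3, -0.0]
width: 0.007
gripper_force: 0.7
```

Call:
carry_out --claw '[0,0,0,0,0,0,0,0,0,0]' --delta_pos '[[0.4,0,0],[0.4,0,0],[0.4,0,0],[0.4,0,0],[0.4,0,0],[0.4,0,0],[0.4,0,0],[0.4,0,0],[0.4,0,0],[0.4,0,0]]' --angular '[[0,0,0],[0,0,0],[0,0,0],[0,0,0],[0,0,0],[0,0,0],[0,0,0],[0,0,0],[0,0,0],[0,0,0]]'

```text
clock: 14.95
position: [0.5626, -0.0519, 0.0808]
ee_rot: [1.95, 2.463, -0.0]
force: [0.5, -2.3, 1.8]
width: 0.006
gripper_force: 1.2
```

Call:
carry_out --claw '[0,0,0,0,0,0,0,0]' --delta_pos '[[0.4,0,0],[0.4,0,0],[0.4,0,0],[0.4,0,0],[0.4,0,0],[0.4,0,0],[0.4,0,0],[0.4,0,0]]' --angular '[[0,0,0],[0,0,0],[0,0,0],[0,0,0],[0,0,0],[0,0,0],[0,0,0],[0,0,0]]'

```text
clock: 15.75
position: [0.5552, -0.0207, 0.0808]
ee_rot: [1.95, 2.463, -0.0]
force: [0.8, -3.5, 2.5]
width: 0.004
gripper_force: 1.8
```

Call:
carry_out --claw '[0,0,0,0,0,0,0]' --delta_pos '[[0.3,0,0],[0.3,0,0],[0.3,0,0],[0.3,0,0],[0.3,0,0],[0.3,0,0],[0.2,0,0]]' --angular '[[0,0,0],[0,0,0],[0,0,0],[0,0,0],[0,0,0],[0,0,0],[0,0,0]]'

```text
clock: 16.45
position: [0.5504, -0.001, 0.0807]
ee_rot: [-1.949, -2.464, 0.0]
force: [0.3, -3.5, 1.3]
width: 0.005
gripper_force: 1.6
```

Call:
carry_out --claw '[0,0,0,0,0,0]' --delta_pos '[[0.2,0,0],[0.2,0,0],[0.2,0,0],[0.2,0,0],[0.2,0,0],[0.1,0,0]]' --angular '[[0,0,0],[0,0,0],[0,0,0],[0,0,0],[0,0,0],[0,0,0]]'

```text
clock: 17.05
position: [0.5479, 0.0096, 0.0806]
ee_rot: [-1.949, -2.464, -0.0]
force: [0.4, -1.8, 0.5]
width: 0.007
gripper_force: 1.2
```

Call:
carry_out --claw '[0,0,0]' --delta_pos '[[0.1,0,0],[0.1,0,0],[0,0,0]]' --angular '[[0,0,0],[0,0,0],[0,0,0]]'

```text
clock: 17.35
position: [0.5475, 0.0115, 0.0806]
ee_rot: [-1.949, -2.464, -0.0]
force: [0.6, -0.7, -0.3]
width: 0.004
gripper_force: 0.5
```

Call:
carry_out --claw '[0,0]' --delta_pos '[[0.1,0,0],[0,0,0]]' --angular '[[0,0,0],[0,0,0]]'

```text
clock: 17.55
position: [0.5473, 0.0124, 0.0806]
ee_rot: [-1.949, -2.464, -0.0]
force: [-0.4, -0.5, -0.8]
width: 0.005
gripper_force: 0.5
```

Call:
carry_out --claw '[0,0,0]' --delta_pos '[[0.1,0,0],[0.1,0,0],[0,0,0]]' --angular '[[0,0,0],[0,0,0],[0,0,0]]'

```text
clock: 17.85
position: [0.5468, 0.0144, 0.0807]
ee_rot: [-1.949, -2.464, -0.0]
force: [-0.3, -1.4, -0.6]
width: 0.005
gripper_force: 0.5
```

Call:
carry_out --claw '[0,0]' --delta_pos '[[0.1,0,0],[0,0,0]]' --angular '[[0,0,0],[0,0,0]]'

```text
clock: 18.05
position: [0.5467, 0.0145, 0.0807]
ee_rot: [1.95, 2.463, -0.001]
force: [1.0, -3.5, -0.1]
width: 0.005
gripper_force: 2.1
```

Call:
carry_out --claw '[0,0]' --delta_pos '[[0.1,0,0],[0,0,0]]' --angular '[[0,0,0],[0,0,0]]'

```text
clock: 18.25
position: [0.5467, 0.0145, 0.0807]
ee_rot: [1.95, 2.461, -0.002]
force: [1.3, -7.2, 0.1]
width: 0.006
gripper_force: 3.5
```

The force is rising with no further motion, so the bolt is against the keeper's end. I'll retreat and check.

Call:
carry_out --claw '[0,0,0,0,0,0,0,0,0,0,0,0,0,0]' --delta_pos '[[-1,0,0],[-2,0,0],[0,0,-3],[0,0,-4],[0,0,-4],[-3,0,0],[-4,0,0],[-4,0,0],[-4,0,0],[-4,0,0],[-4,0,0],[-3,0,0],[0,0,0],[0,0,0]]' --angular '[[0,0,0],[0,0,0],[0,0,0],[0,0,0],[0,0,0],[0,0,0],[0,0,0],[0,0,0],[0,0,0],[0,0,0],[0,0,0],[0,0,0],[0,0,0],[0,0,0]]'

```text
clock: 19.65
position: [0.613, -0.2663, 0.1902]
ee_rot: [-1.95, -2.462, -0.002]
force: [-0.5, 0.1, 0.0]
width: 0.004
gripper_force: 0.0
```

Run:
```python
from h import *
x0=np.array([.5399,.0407]);c,s=np.cos(.232),np.sin(.232);R=np.array([[c,-s],[s,c]])
A=[]
for n,(a,b) in(('scene',(150,240)),('top',(110,150))):
    p=arm.get_image(n);A.append(cv2.resize(p['frame'][a:a+160,b:b+160],None,fx=2.5,fy=2.5,interpolation=2))
    for l,z in(('bolt_tab',.104),('disc_post',.1015),('brush',.05),('weight',.05),('beaker',0),('jar',0)):
        for r in arm.place_of(l,p)[:2]: w=atz(p,r['centre'],z)[:2];print(n,l,round(r['conf'],2),R.T@(w-x0),w)
cv2.imwrite('pics/d5.png',np.hstack(A)[:,:,::-1])
```

```text
scene bolt_tab 0.84 [-0.23970946 -0.16774831] [ 0.34518214 -0.17766914]
scene bolt_tab 0.74 [ 0.00254069 -0.00910385] [0.54446582 0.03242422]
scene disc_post 0.78 [0.03692011 0.04681218] [0.5650677  0.09474684]
scene brush 0.88 [ 0.09418001 -0.06713103] [ 0.64699185 -0.00297821]
scene weight 0.68 [-0.08318093 -0.06669291] [ 0.47428194 -0.04333143]
scene weight 0.3 [0.19708782 0.09983553] [0.70875292 0.18317608]
scene beaker 0.59 [0.18123703 0.12062843] [0.688546   0.19976743]
scene jar 0.81 [ 0.19752965 -0.07182379] [0.74865157 0.01621736]
top bolt_tab 0.92 [-0.26904992 -0.14069468] [ 0.31040747 -0.1580864 ]
top bolt_tab 0.88 [-0.00936397 -0.31797073] [ 0.60389613 -0.27090482]
top disc_post 0.9 [0.0307823  0.04602642] [0.559275  0.0925709]
top brush 0.95 [ 0.08986702 -0.0627684 ] [6.41791338e-01 2.75885199e-04]
top weight 0.86 [-0.08716017 -0.06509038] [ 0.47004085 -0.04268676]
top beaker 0.95 [0.18141154 0.11062389] [0.69101612 0.19007105]
top jar 0.67 [0.04855781 0.05794975] [0.57383281 0.10826181]
```

View pics/d5.png

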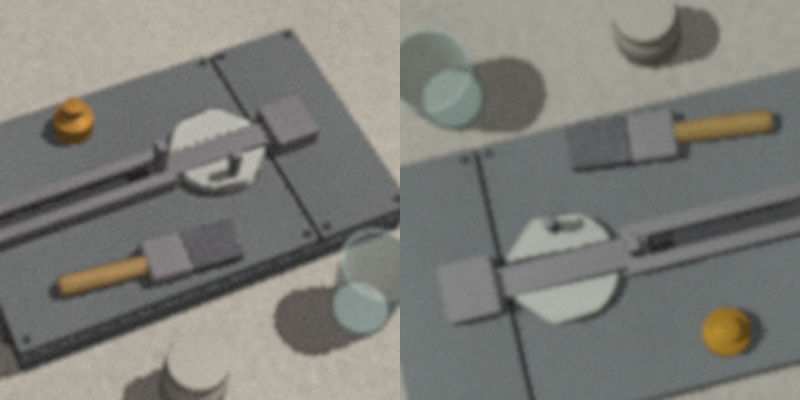

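The bolt runs through the slot into the keeper, with its tab at the guide's end (scene crop ≈160,155; top crop ≈635,240). The bystanders have not moved, so I'm handing in.

```bash
python3 -c "
from cell import arm
print(arm.sign_off())"
```

```text
the job is handed in; nothing more can be done
None
```

The case is bolted: the slot is lined up, the bolt is pushed through it and home against the keeper's end, nothing else was moved, and the job is handed in; the hand-in returned no verdict.

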